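# Sort rubber buffers by feel

## Task

The three square rubber buffers came off an old vibration plate and some may have perished: squeeze each between its two steel plates, gently (about 10 newtons will do, never over 20), and feel whether it gives. Stand the firm ones each in a pocket of the tray with three pockets and the soft ones side by side in the plain tray without dividers, upright on the tray's floor with the plates facing its long walls as they fit; set them down rather than dropping them, and leave the other things on the bench where they are.

Things in the scene. Friction and masses are not known exactly. Their poses are not given: they have to be found in the camera images.
- buffer_a_center (a point): centre (20 mm above its lower edge) of a square rubber-metal buffer: ribbed black rubber block between two upright steel plates 4 mm thick, 40 mm wide, 40 mm high; 44 mm over the outer plate faces along its own x when not squeezed; z up; 0.1 kg. The three look alike; any number may be soft.
- buffer_a: the same buffer; origin at the centre of its underside, x the squeeze axis (pads on the two plates), z up. Squeezed with about 10 N a soft one closes by about 6 mm in all (its end stop), a firm one by 1 to 2.5 mm; it springs back when let go.
- buffer_b_center (a point): centre (20 mm above its lower edge) of a square rubber-metal buffer: ribbed black rubber block between two upright steel plates 4 mm thick, 40 mm wide, 40 mm high; 44 mm over the outer plate faces along its own x when not squeezed; z up; 0.1 kg. The three look alike; any number may be soft.
- buffer_b: the same buffer; origin at the centre of its underside, x the squeeze axis (pads on the two plates), z up. Squeezed with about 10 N a soft one closes by about 6 mm in all (its end stop), a firm one by 1 to 2.5 mm; it springs back when let go.
- buffer_c_center (a point): centre (20 mm above its lower edge) of a square rubber-metal buffer: ribbed black rubber block between two upright steel plates 4 mm thick, 40 mm wide, 40 mm high; 44 mm over the outer plate faces along its own x when not squeezed; z up; 0.1 kg. The three look alike; any number may be soft.
- buffer_c: the same buffer; origin at the centre of its underside, x the squeeze axis (pads on the two plates), z up. Squeezed with about 10 N a soft one closes by about 6 mm in all (its end stop), a firm one by 1 to 2.5 mm; it springs back when let go.
- pocket_tray: low grey tray fixed to the worktop, 60 mm (x) by 158 mm (y), 11 mm high, walls and floor 3 mm thick; origin at the centre of its underside. Two dividers make three pockets in a row along its y, centres at y = -0.052, 0 and +0.052 m in its frame, each 54 mm (x) by 48 mm (y); a buffer fits with its x along the tray's x. For the FIRM buffers.
- plain_tray: low grey tray fixed to the worktop, 60 mm (x) by 158 mm (y), 11 mm high, walls and floor 3 mm thick; origin at the centre of its underside. One undivided trough, inside 54 mm (x) by 152 mm (y), with room for three buffers side by side at the same spacing (52 mm), plates facing the long walls. For the SOFT buffers.
- tape_roll: roll of masking tape, 96 mm across, 25 mm high, lying flat; a bystander; origin under its middle.
- forceps: steel forceps, 124 mm long, 11 mm high; a bystander; origin under its middle.
- petri_a: covered petri dish, 93 mm across, 17 mm high; a bystander; origin under its middle.
- coverslip_box: small white box of cover glasses, 26 x 30 x 16 mm; a bystander; origin under its middle.
Not all that is in view belongs to the job. Leave any turquoise look-alike of the buffer_c alone.

How it is judged:
At the end, for the whole second after the job is handed in: Firm buffers stand in pockets of the pocket tray, soft ones in the plain tray: centre within 10 mm of its long centre line and 62 mm of its middle, on the floor, upright within 0.12 rad, released, at rest. (Rules know firmness by a point shift under 0.01 mm, too small to measure: squeeze.) (((y of buffer_a_center in the frame of buffer_a below 7e-07 m and x of buffer_a_center in the frame of plain_tray between -0.01 and 0.01 m and y of buffer_a_center in the frame of plain_tray between -0.062 and 0.062 m and z of buffer_a_center in the frame of plain_tray between 0.019 and 0.0265 m) or (y of buffer_a_center in the frame of buffer_a above 0 m and x of buffer_a_center in the frame of pocket_tray between -0.01 and 0.01 m and y of buffer_a_center in the frame of pocket_tray between -0.062 and 0.062 m and z of buffer_a_center in the frame of pocket_tray between 0.019 and 0.0265 m)) and angle between each of buffer_a, buffer_b, buffer_c's own z axis and vertical below 0.12 rad and linear speed of each of buffer_a, buffer_b, buffer_c below 0.02 m/s and contact force between the fingers and buffer_a below 0.1 N and ((y of buffer_b_center in the frame of buffer_b below 7e-07 m and x of buffer_b_center in the frame of plain_tray between -0.01 and 0.01 m and y of buffer_b_center in the frame of plain_tray between -0.062 and 0.062 m and z of buffer_b_center in the frame of plain_tray between 0.019 and 0.0265 m) or (y of buffer_b_center in the frame of buffer_b above 0 m and x of buffer_b_center in the frame of pocket_tray between -0.01 and 0.01 m and y of buffer_b_center in the frame of pocket_tray between -0.062 and 0.062 m and z of buffer_b_center in the frame of pocket_tray between 0.019 and 0.0265 m)) and contact force between the fingers and buffer_b below 0.1 N and ((y of buffer_c_center in the frame of buffer_c below 7e-07 m and x of buffer_c_center in the frame of plain_tray between -0.01 and 0.01 m and y of buffer_c_center in the frame of plain_tray between -0.062 and 0.062 m and z of buffer_c_center in the frame of plain_tray between 0.019 and 0.0265 m) or (y of buffer_c_center in the frame of buffer_c above 0 m and x of buffer_c_center in the frame of pocket_tray between -0.01 and 0.01 m and y of buffer_c_center in the frame of pocket_tray between -0.062 and 0.062 m and z of buffer_c_center in the frame of pocket_tray between 0.019 and 0.0265 m)) and contact force between the fingers and buffer_c below 0.1 N); the robot touches nothing.
It fails at once if a buffer is squeezed or pressed with more than 28 N on each side (contact force between the fingers and buffer_a above 56 N or contact force between the fingers and buffer_b above 56 N or contact force between the fingers and buffer_c above 56 N).
It fails at once if a buffer is let go in the air, more than 30 mm above where it rests ((height (world z) of buffer_a_center above 0.053 m and contact force between the fingers and buffer_a below 0.05 N) or (height (world z) of buffer_b_center above 0.053 m and contact force between the fingers and buffer_b below 0.05 N) or (height (world z) of buffer_c_center above 0.053 m and contact force between the fingers and buffer_c below 0.05 N)).
It fails at once if the tape roll, forceps, petri dish or box of cover glasses is pushed more than 20 mm aside (distance of any of tape_roll, forceps, petri_a, coverslip_box from where it was at the start of the episode above 0.02 m).
It also fails if it takes over 64 s, if anything falls off the work surface, if the arm or the gripper's body presses on something with over 40 N, if the wrist force passes 120 N, or if a joint passes its speed limit or range.

## Robot

A 6-joint arm with a two-finger parallel gripper is mounted at the origin on a cart in front of the work surface, level with it; the furniture and walls round the work are solid. World frame = base frame: x ahead of the robot, y to its left, z up, the work surface at z = 0. Lengths are in m, angles in rad, forces in N, time in s.
With the tool pointing down it reaches from about 0.375 to 0.9 m from the base axis. Payload 3.1 kg.
Tool frame: the origin (TCP) lies between the finger pads; the fingertips stand 22 mm ahead of it and the grasp point (between the pads) lies 3 mm ahead of it; z points along the fingers, y is the line along which they close (so a half turn about z gives the same grasp; the last joint's range is limited). The gripper opens to 87 mm and grips with 3 to 60 N. Pads are 19 mm wide; open, the fingers measure 117 mm over their backs; the gripper's body (75 mm by 190 mm) begins 51 mm behind the grasp point.
Start: joints at [-1.379, 0.527, 1.433, -0, 1.181, -0.178], TCP at [0.226, -0.582, 0.245] pointing down, gripper open.
Joint ranges: [-3.08, 3.08], [-0.75, 2.2], [0.22, 2.44], [-1.43, 4.57], [0, 2.65], [-2.85, 2.85]. Speed limits (rad/s): [2.79, 2.79, 3.14, 3.14, 3.14, 3.14].

## Interface

Orientations are given as a unit quaternion [x, y, z, w].
In Python, from rig import robot gives the robot as it stands.
- The arm moves only by the tool move_arm, never from a script. Its argument "series" is text: rows parted by semicolons, each of 6 numbers parted by spaces: the shift along the tool's x, y, z in mm, then the turn, a rotation vector about the tool's x, y, z in degrees. In form: dx dy dz ax ay az; .... A call has 1 to 8 rows; each row is the pose to reach, as a shift and turn from the pose commanded when the call began, along the tool's axes at that moment; what a row does not reach only later rows make up. A row lasts 1/12 s, in which the tool goes at most 41.7 mm and 7.16 degrees, less where a joint would pass 70% of its speed; a pose out of reach is approached as far as the arm can. A call with a gripper value outside its range is refused whole. "jaw" is the opening, from 0 (shut) to 1 (fully open), set as the call begins (left out, the last holds). The fingers move at their own pace and stop on an object; "newtons" is the grip in N (left out, the last holds). Time passes only in rows, so rows that repeat a pose let the fingers close. It gives the time, the measured TCP pose, the force, the opening and the grip force at its end, in the units of the state.
- robot.get_obs(): the state, without advancing time (a new reading comes with each control period).
- robot.camera(name): name is "scene" or "top"; returns a dict with "img" (400x640x3 uint8, red, green, blue), "mtx" (3x3 intrinsics, pixels), "world_to_cam" (4x4, takes a point from world to camera coordinates). Camera axes: x right, y down, z forward; pixel columns grow to the right and rows downward; lengths in m; the calibration is good to about 2 mm. A picture is of the moment at which its call begins. There is no depth.
- robot.hand_in(): hands the job in; it is judged then, once.
Trained networks look in a picture, given as the dict that the camera call returned (one of the last four; its "shot" number tells which), for a name from the list of things; names that differ only in an ending like _2 or _b are one class to them, and where a whole thing is asked for, a point or a joint stands for the part that bears it (a point fixed in the world has none). Each returns a list of dicts, best first, with "p" (0 to 1); they miss things now and then, are a little off and sometimes report something else, mostly with a low value. They report only what shows in the picture. A call takes as long as a camera call. They do not tell look-alikes from the thing itself.
- robot.search_frame(picture, thing): "xyz" ([x, y, z] in m, in world coordinates, good to about 4 mm: the middle of the surface that is visible of it).
- robot.tip_of(picture, thing): "xyz" ([x, y, z] in m, in world coordinates, good to about 4 mm: a listed point, or the origin of a listed thing).
The state is a dict: "time": time; "q": joint angles; "joint_velocities": joint speeds; "joint_torque": joint torques, N m; "position": TCP position; "tool_rot": TCP orientation; "ft_force": force on the tool from outside, world axes, zero at the start; "moment": the same for the moment, N m; "grip_width": finger opening in m; "grip_force": force on a finger pad.
Only numpy, scipy, OpenCV 4.12 (cv2) and the standard library are available. Lean on these libraries where they do the work, as an engineer would, in place of code of your own. Each camera call takes 0.05 s, during which the arm holds its last target. There are 200 camera calls.

## Working session

There is one attempt and no reset: what is moved stays moved. The work goes in short steps, Python scripts to look and compute and a tool call to move; the robot and the scene stay as the last step left them, time stands still between calls to the robot, and variables do not carry over. Pictures are saved under pics/ and viewed, at most 10 in all, crops included, and the job is handed in when it is done.

Besides the shell and the picture viewer there is one more tool, called after ">>>" by a JSON object that holds its "method" and its "body". move_arm: Moves the arm, as the interface text tells. Its arguments: {"type":"object","properties":{"series":{"type":"string"},"jaw":{"type":"number"},"newtons":{"type":"number"}},"required":["series"]}

```bash
mkdir -p pics
cat > h.py <<'E'
from rig import robot
import numpy as np, cv2
def save(p,n): cv2.imwrite('pics/'+n,cv2.cvtColor(p['img'],cv2.COLOR_RGB2BGR))
def px(p,X):
    c=p['world_to_cam']@np.append(X,1); u=p['mtx']@c[:3]; return (u[:2]/u[2]).round().astype(int)
def ray(p,uv,z):
    W=np.linalg.inv(p['world_to_cam']); d=W[:3,:3]@np.linalg.inv(p['mtx'])@np.array([uv[0],uv[1],1.]); o=W[:3,3]
    return o+d*(z-o[2])/d[2]
E
python3 - <<'E'
from h import *
ps={n:robot.camera(n) for n in('scene','top')}
for n,p in ps.items():
    save(p,n+'0.png')
    for t in ['buffer_a','buffer_a_center','pocket_tray','plain_tray','tape_roll','forceps','petri_a','coverslip_box']:
        for r in robot.tip_of(p,t): print(n,t,np.round(r['xyz'],3),round(r['p'],2),px(p,r['xyz']))
o=robot.get_obs(); print(o['time'],o['position'],o['tool_rot'],o['grip_width'])
E
```

```text
scene buffer_a [ 0.385 -0.06  -0.005] 0.77 [367 226]
scene buffer_a [ 0.453 -0.122  0.002] 0.74 [358 211]
scene buffer_a [ 0.478 -0.015  0.001] 0.64 [333 222]
scene buffer_a [0.466 0.15  0.001] 0.64 [303 247]
scene buffer_a [ 0.383  0.036 -0.001] 0.62 [351 238]
scene buffer_a [ 0.391 -0.183  0.   ] 0.57 [385 210]
scene buffer_a [ 0.335 -0.272 -0.001] 0.54 [413 204]
scene buffer_a [ 0.634 -0.148  0.001] 0.37 [318 196]
scene pocket_tray [ 0.629 -0.144  0.001] 0.71 [318 197]
scene plain_tray [ 0.627  0.123 -0.003] 0.71 [266 229]
scene tape_roll [ 0.657 -0.421  0.003] 0.66 [354 171]
scene tape_roll [ 0.49  -0.312 -0.   ] 0.59 [377 190]
scene forceps [0.46  0.274 0.   ] 0.7 [275 268]
scene forceps [ 0.634 -0.147 -0.001] 0.64 [317 197]
scene petri_a [ 0.658 -0.423  0.004] 0.55 [353 170]
scene petri_a [ 0.479 -0.016 -0.   ] 0.41 [333 223]
scene coverslip_box [0.746 0.    0.001] 0.55 [264 204]
top buffer_a [ 0.457 -0.12   0.001] 0.77 [330 228]
top buffer_a [ 0.385 -0.062 -0.001] 0.76 [310 253]
top buffer_a [ 0.476 -0.015  0.001] 0.72 [294 222]
top buffer_a [ 0.655 -0.42  -0.003] 0.7 [431 161]
top buffer_a [ 0.469  0.152 -0.   ] 0.59 [237 224]
top buffer_a [ 0.398 -0.185  0.002] 0.56 [353 249]
top buffer_a [0.386 0.037 0.001] 0.56 [276 253]
top buffer_a [ 0.338 -0.272  0.002] 0.49 [383 270]
top pocket_tray [ 0.632 -0.149 -0.007] 0.93 [339 169]
top plain_tray [ 0.632  0.125 -0.002] 0.94 [247 169]
top tape_roll [ 0.49  -0.308  0.   ] 0.78 [395 217]
top forceps [ 0.458  0.269 -0.002] 0.38 [196 228]
top coverslip_box [0.741 0.003 0.003] 0.39 [288 132]
top coverslip_box [ 0.493 -0.31   0.   ] 0.24 [395 216]
0.9 [ 0.22650645 -0.58248404  0.24456473] [ 9.82861448e-01  1.84345800e-01 -4.59742879e-06  1.05501748e-05] 0.08676584068270882
```

Run:
```python
import cv2
a=cv2.imread('pics/scene0.png');b=cv2.imread('pics/top0.png')
cv2.imwrite('pics/top_c.png',cv2.resize(b[120:300,180:450],None,fx=2.95,fy=2.95,interpolation=cv2.INTER_CUBIC))
```

```text
(no output)
```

View pics/top_c.png

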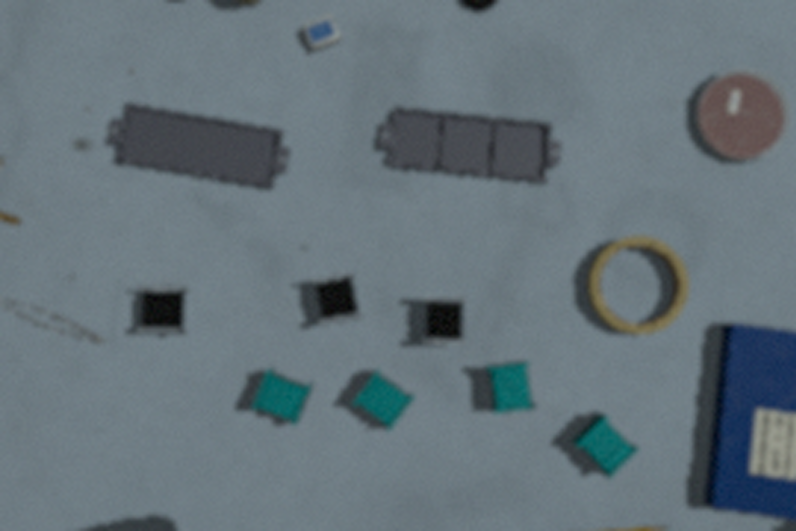

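View pics/scene0.png

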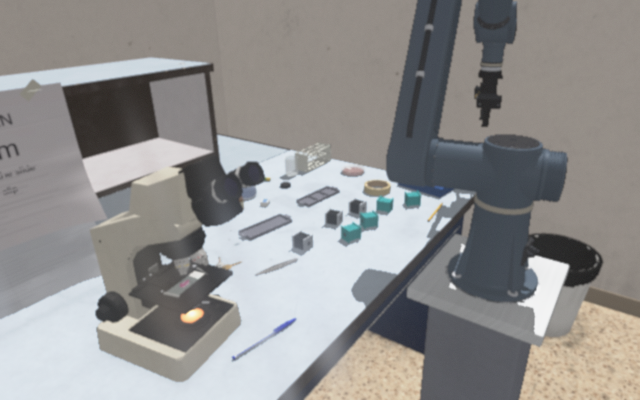

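Candidates (crop px → top px): black blocks at crop (160,310), (332,298) and (442,320) = top (234,225), (292,221) and (330,228). The turquoise look-alikes at crop (282,395), (382,398), (510,387) and (605,443) are to be left. The black ones match the description, so I'll check their plates and the yaws in a close crop.

Run:
```python
from h import *
p=robot.camera('top'); im=cv2.cvtColor(p['img'],cv2.COLOR_RGB2BGR)
f=lambda c,r,h=14:cv2.resize(im[r-h:r+h,c-h-3:c+h-3],(390,390),interpolation=cv2.INTER_CUBIC)
out=np.hstack([f(236,225),f(295,221)]); 
p2=robot.camera('scene'); i2=cv2.cvtColor(p2['img'],cv2.COLOR_RGB2BGR)
g=lambda c,r,h=14:cv2.resize(i2[r-h:r+h,c-h:c+h],(260,260),interpolation=cv2.INTER_CUBIC)
c=cv2.resize(f(333,228),(260,260))
lo=np.hstack([c,g(303,243),g(333,217)])
o=np.vstack([cv2.resize(out,(780,330)),cv2.resize(lo,(780,260))])
cv2.imwrite('pics/cl.png',np.uint8(255*(o/255.)**.6))
hsv=cv2.cvtColor(im,cv2.COLOR_BGR2HSV); print(im[140:200:8,240],im[225,230:250].tolist())
# black rubber and tray rects
g=im.max(2)
for nm,(c,r,h,w),t,z in [('L',(236,225,12,14),40,.04),('M',(293,221,12,14),40,.04),('R',(329,228,12,14),40,.04)]:
    s=g[r-h:r+h,c-w:c+w]; m=np.uint8(s<t)
    n,l,st,ce=cv2.connectedComponentsWithStats(m); k=1+st[1:,4].argmax()
    pts=np.argwhere(l==k)[:,::-1]+[c-w,r-h]
    X=np.array([ray(p,q,z)[:2] for q in pts]); R=cv2.minAreaRect(np.float32(X*1000)); print(nm,len(pts),R,(X.mean(0)*1e3).round(1))
```

```text
[[132 125 111]
 [129 123 109]
 [130 122 109]
 [ 77  71  68]
 [ 77  70  65]
 [127 120 108]
 [134 126 112]
 [135 127 112]] [[19, 20, 17], [17, 18, 11], [14, 11, 12], [14, 16, 16], [9, 11, 7], [20, 21, 18], [10, 15, 13], [16, 15, 8], [11, 10, 10], [13, 13, 11], [22, 24, 21], [55, 50, 45], [98, 92, 81], [127, 121, 105], [135, 128, 114], [134, 127, 114], [134, 126, 113], [130, 125, 110], [132, 123, 110], [133, 126, 111]]
L 123 ((467.1011047363281, 150.34776306152344), (33.83736038208008, 25.168170928955078), 89.86548614501953) [466.9 149.6]
M 112 ((477.20880126953125, -15.662036895751953), (28.61434555053711, 30.27341651916504), 11.178824424743652) [477.2 -15.9]
R 117 ((456.69366455078125, -118.69482421875), (28.10472297668457, 27.8992862701416), 89.8641128540039) [ 456.8 -118.2]
```

View pics/cl.png

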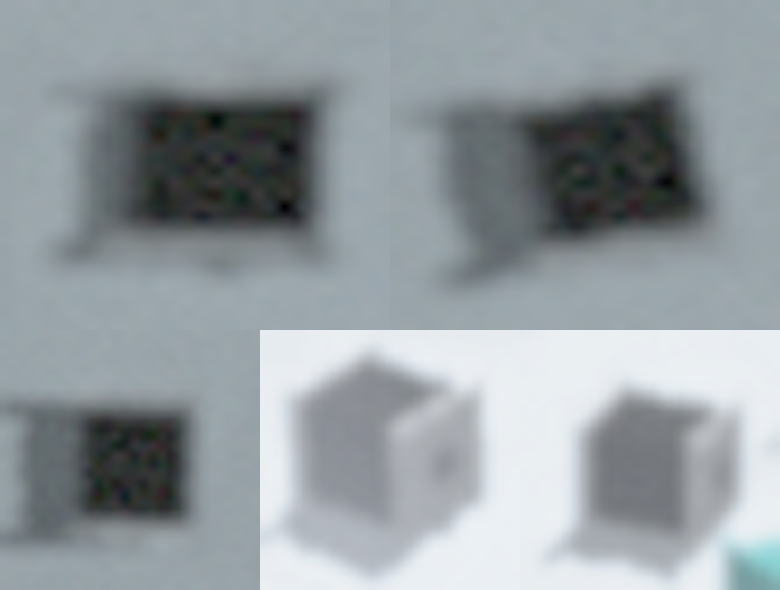

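Each of the three black blocks has its plates at the top and bottom of the crop. So the squeeze axis runs along world x, with yaws of about 0° (left), 11° (middle) and 0° (right). Next I'll get the tray poses.

Run:
```python
from h import *
p=robot.camera('top'); g=p['img'].max(2)
for nm,(r0,r1,c0,c1) in [('plain',(148,192,210,284)),('pocket',(148,192,300,376))]:
    m=np.uint8(g[r0:r1,c0:c1]<100); 
    for k in (1,7):
        mm=cv2.morphologyEx(m,cv2.MORPH_OPEN,np.ones((k,k)))
        n,l,st,ce=cv2.connectedComponentsWithStats(mm); j=1+st[1:,4].argmax()
        X=np.array([ray(p,q,.008)[:2] for q in np.argwhere(l==j)[:,::-1]+[c0,r0]]); 
        print(nm,k,cv2.minAreaRect(np.float32(X*1000)),(X.mean(0)*1e3).round(1))
        w,v=np.linalg.eigh(np.cov(X.T)); print(np.degrees(np.arctan2(v[1,1],v[0,1])))
```

```text
plain 1 ((629.5934448242188, 124.46859741210938), (179.9950408935547, 62.331459045410156), 80.27611541748047) [629.5 123.8]
79.92047638039446
plain 7 ((629.6731567382812, 125.50448608398438), (176.66278076171875, 62.250274658203125), 80.65131378173828) [629.5 124.2]
79.85056512250289
pocket 1 ((630.3970336914062, -142.86953735351562), (180.9252166748047, 63.07307815551758), 84.22490692138672) [ 630.1 -143.5]
84.1044913929587
pocket 7 ((630.2169189453125, -141.4980010986328), (173.03396606445312, 62.10823440551758), 84.04574584960938) [ 630.1 -143.2]
84.13304045488319
```

>>> {"method": "move_arm", "body": {"series": "383 -349 60 0 0 -68.75; 383 -349 60 0 0 -68.75; 383 -349 60 0 0 -68.75; 383 -349 60 0 0 -68.75; 383 -349 60 0 0 -68.75; 383 -349 60 0 0 -68.75; 383 -349 60 0 0 -68.75; 383 -349 60 0 0 -68.75", "jaw": 1, "newtons": 10}}

```text
time: 1.72
position: [0.3744, -0.2843, 0.2063]
tool_rot: [0.772, 0.635, 0.0, 0.0]
ft_force: [0.6, -0.1, 1.0]
grip_width: 0.0871
grip_force: 0.0
```

>>> {"method": "move_arm", "body": {"series": "179 48 76 0 0 -11.45; 179 48 76 0 0 -11.45; 179 48 76 0 0 -11.45; 179 48 76 0 0 -11.45; 179 48 76 0 0 -11.45; 179 48 76 0 0 -11.45; 179 48 76 0 0 -11.45; 179 48 76 0 0 -11.45"}}

```text
time: 2.38
position: [0.4568, -0.1206, 0.1305]
tool_rot: [0.707, 0.707, -0.0, 0.0]
ft_force: [0.7, -0.6, 0.5]
grip_width: 0.087
grip_force: 0.0
```

Run:
```python
from h import *
p=robot.camera('top'); save(p,'t1.png'); W=np.linalg.inv(p['world_to_cam']); print(W.round(3)); print(ray(p,(338.1,168.8),.011))
for t in('buffer_a_center','pocket_tray','plain_tray'): print(t,[(np.round(r['xyz'],3),round(r['p'],2)) for r in robot.tip_of(p,t)[:9]])
s=robot.camera('scene'); save(s,'s1.png')
i=cv2.imread('pics/s1.png')[140:280,240:430]; j=cv2.imread('pics/t1.png')[140:280,210:400]
cv2.imwrite('pics/v1.png',cv2.resize(np.hstack([i,j]),(800,295),interpolation=cv2.INTER_CUBIC))
# divider profile along tray center line
c=np.array([.630,-.1445]); d=np.array([np.cos(np.radians(84.1)),np.sin(np.radians(84.1))])
for a in np.arange(-.1,.1,.003):
    v=np.mean([p['img'][tuple(px(p,[*(c+a*d+b*np.array([d[1],-d[0]])),.008])[::-1])].max() for b in np.arange(-.02,.021,.004)]); print(round(a*1e3),round(v),end='; ')
```

```text
[[-2.000e-03 -9.950e-01  1.040e-01  4.430e-01]
 [-1.000e+00  2.000e-03  1.000e-03 -8.100e-02]
 [-1.000e-03 -1.040e-01 -9.950e-01  1.085e+00]
 [ 0.000e+00  0.000e+00  0.000e+00  1.000e+00]]
[ 0.62958179 -0.14450965  0.011     ]
buffer_a_center []
pocket_tray [(array([ 0.458,  0.27 , -0.002]), 0.66), (array([ 0.63 , -0.145, -0.004]), 0.61)]
plain_tray [(array([ 0.631,  0.127, -0.   ]), 0.85)]
-100 153; -97 151; -94 144; -91 135; -88 124; -85 116; -82 101; -79 77; -76 65; -73 79; -70 94; -67 97; -64 97; -61 97; -58 97; -55 97; -52 96; -49 97; -46 96; -43 96; -40 95; -37 96; -34 96; -31 94; -28 84; -25 73; -22 78; -19 92; -16 95; -13 96; -10 94; -7 94; -4 95; -1 94; 2 95; 5 94; 8 94; 11 94; 14 94; 17 93; 20 93; 23 89; 26 78; 29 76; 32 87; 35 93; 38 93; 41 93; 44 92; 47 92; 50 92; 53 93; 56 92; 59 92; 62 93; 65 93; 68 92; 71 90; 74 89; 77 89; 80 96; 83 105; 86 107; 89 110; 92 122; 95 136; 98 143;
```

View pics/v1.png

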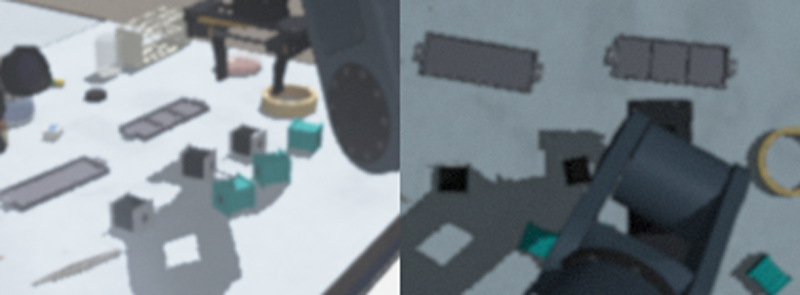

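The gripper is open above the right buffer. The scene crop shows its fingers clear of the turquoise blocks, and the trays are unobstructed. I'll descend and squeeze.

>>> {"method": "move_arm", "body": {"series": "2 0 40 0 0 0; 2 0 70 0 0 0; 2 0 90 0 0 0; 2 0 96 0 0 0; 2 0 96 0 0 0; 2 0 96 0 0 0"}}

```text
time: 3.13
position: [0.4566, -0.1187, 0.0346]
tool_rot: [0.707, 0.707, 0.0, 0.0]
ft_force: [-0.3, -0.3, 0.4]
grip_width: 0.0868
grip_force: 0.0
```

>>> {"method": "move_arm", "body": {"series": "0 0 0 0 0 0; 0 0 0 0 0 0; 0 0 0 0 0 0; 0 0 0 0 0 0; 0 0 0 0 0 0; 0 0 0 0 0 0; 0 0 0 0 0 0; 0 0 0 0 0 0", "jaw": 0, "newtons": 10}}

```text
time: 3.8
position: [0.4566, -0.1181, 0.0343]
tool_rot: [0.707, 0.707, 0.0, 0.0]
ft_force: [1.1, 0.7, 2.2]
grip_width: 0.0417
grip_force: 3.8
```

>>> {"method": "move_arm", "body": {"series": "0 0 0 0 0 0; 0 0 0 0 0 0; 0 0 0 0 0 0; 0 0 0 0 0 0; 0 0 0 0 0 0; 0 0 0 0 0 0"}}

```text
time: 4.3
position: [0.4566, -0.1181, 0.0343]
tool_rot: [0.707, 0.707, 0.0, 0.0]
ft_force: [0.6, 0.8, 3.0]
grip_width: 0.0381
grip_force: 10.0
```

10 N closed the right buffer to 38.1 mm, so it is soft and goes in the plain tray at slot −52 mm.

>>> {"method": "move_arm", "body": {"series": "0 0 -30 0 0 0; 0 0 -66 0 0 0; 30 26 -66 0 0 3; 62 53 -66 0 0 7; 94 80 -66 0 0 10; 126 108 -66 0 0 10; 158 136 -66 0 0 10; 182 156 -66 0 0 10"}}

```text
time: 4.97
position: [0.6137, 0.0664, 0.0998]
tool_rot: [0.766, 0.643, 0.0, -0.0]
ft_force: [0.2, -0.4, -0.7]
grip_width: 0.0383
grip_force: 10.0
```

>>> {"method": "move_arm", "body": {"series": "8 10 0 0 0 0; 8 10 0 0 0 0; 8 10 0 0 0 0; 8 10 0 0 0 0"}}

```text
time: 5.3
position: [0.6217, 0.0694, 0.0993]
tool_rot: [0.766, 0.643, -0.002, -0.001]
ft_force: [0.7, -0.9, -0.8]
grip_width: 0.0377
grip_force: 10.0
```

Run:
```python
from h import *
o=robot.get_obs(); print(o['position'],o['tool_rot'],o['grip_width'],o['grip_force'])
s=robot.camera('scene'); save(s,'s2.png'); t=robot.camera('top'); save(t,'t2.png')
i=cv2.imread('pics/s2.png')[130:280,200:400]; j=cv2.imread('pics/t2.png')[120:270,190:390]
cv2.imwrite('pics/v2.png',cv2.resize(np.hstack([i,j]),(800,300),interpolation=cv2.INTER_CUBIC))
```

```text
[0.62169521 0.0694393  0.09930598] [ 0.76620941  0.64258817 -0.00150617 -0.00114606] 0.03774163531828109 9.99982430075761
```

View pics/v2.png

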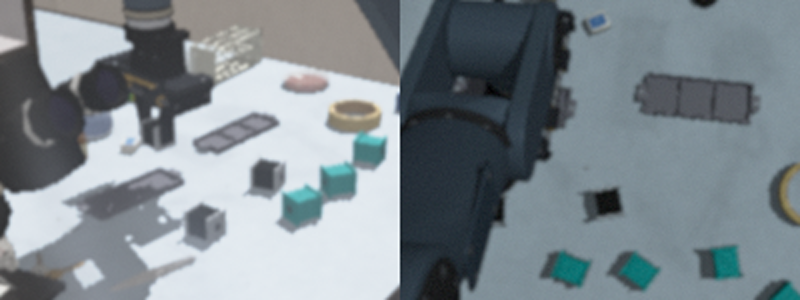

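The buffer is held above the right end of the plain tray and nothing is in the way. I'll lower it, checking the force as it nears the floor.

>>> {"method": "move_arm", "body": {"series": "4 -1.5 20 0 0 0; 4 -1.5 40 0 0 0; 4 -1.5 50 0 0 0; 4 -1.5 56 0 0 0; 4 -1.5 60 0 0 0; 4 -1.5 61 0 0 0; 4 -1.5 61 0 0 0; 4 -1.5 61 0 0 0"}}

```text
time: 6.07
position: [0.6235, 0.0741, 0.04]
tool_rot: [0.766, 0.643, 0.001, 0.001]
ft_force: [-0.5, -0.6, -0.9]
grip_width: 0.0381
grip_force: 10.0
```

>>> {"method": "move_arm", "body": {"series": "-0.5 -2.5 1 0 0 0; -0.5 -2.5 2.5 0 0 0; -0.5 -2.5 3 0 0 0; -0.5 -2.5 3 0 0 0"}}

```text
time: 6.4
position: [0.6203, 0.0742, 0.0373]
tool_rot: [0.766, 0.643, 0.0, 0.0]
ft_force: [-1.4, -0.7, 5.5]
grip_width: 0.0379
grip_force: 10.0
```

>>> {"method": "move_arm", "body": {"series": "0 0 0 0 0 0; 0 0 0 0 0 0; 0 0 0 0 0 0; 0 0 0 0 0 0; 0 0 0 0 0 0; 0 0 0 0 0 0", "jaw": 0.8}}

```text
time: 6.9
position: [0.62, 0.0743, 0.0358]
tool_rot: [0.766, 0.643, -0.0, -0.0]
ft_force: [0.9, 0.7, 1.3]
grip_width: 0.0668
grip_force: 0.0
```

>>> {"method": "move_arm", "body": {"series": "0 0 -30 0 0 0; 0 0 -65 0 0 0; -22 -25 -65 0 0 -4; -45 -50 -65 0 0 -10; -67 -75 -65 0 0 -16; -90 -100 -65 0 0 -21; -112 -125 -65 0 0 -21; -112 -125 -65 0 0 -21"}}

```text
time: 7.57
position: [0.4704, -0.0149, 0.1007]
tool_rot: [0.637, 0.771, -0.003, -0.005]
ft_force: [-0.7, -0.2, -0.1]
grip_width: 0.0695
grip_force: 0.0
```

>>> {"method": "move_arm", "body": {"series": "0 0 0 0 0 0; 0 0 0 0 0 0; 0 0 0 0 0 0"}}

```text
time: 7.82
position: [0.4795, -0.0144, 0.1014]
tool_rot: [0.636, 0.772, 0.001, 0.001]
ft_force: [0.8, -0.0, -0.4]
grip_width: 0.0695
grip_force: 0.0
```

Run:
```python
from h import *
o=robot.get_obs(); print(o['position'],o['tool_rot'],o['grip_width'],o['grip_force'])
s=robot.camera('scene'); save(s,'s3.png'); t=robot.camera('top'); save(t,'t3.png')
for r in robot.tip_of(s,'buffer_a_center')+robot.tip_of(t,'buffer_a_center'): print(np.round(r['xyz'],3),round(r['p'],2))
i=cv2.imread('pics/s3.png')[130:280,220:420]; j=cv2.imread('pics/t3.png')[120:270,190:390]
cv2.imwrite('pics/v3.png',cv2.resize(np.hstack([i,j]),(800,300),interpolation=cv2.INTER_CUBIC))
```

```text
[ 0.47952383 -0.01437404  0.10137243] [6.35993742e-01 7.71693262e-01 5.52313942e-04 1.07951934e-03] 0.06945528738862572 0.0
[ 0.75  -0.005  0.004] 0.69
```

View pics/v3.png

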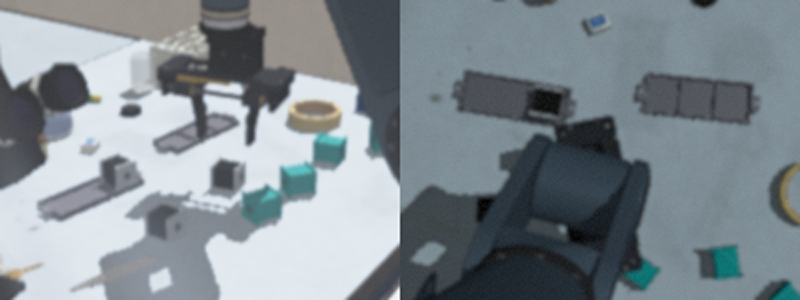

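The soft buffer stands in the plain tray at right-hand crop (545,103), and the gripper is above the middle buffer. Now I'll squeeze that one.

>>> {"method": "move_arm", "body": {"series": "0 -2 30 0 0 0; 0 -2 50 0 0 0; 0 -2 62 0 0 0; 0 -2 66 0 0 0; 0 -2 66 0 0 0; 0 -2 66 0 0 0"}}

```text
time: 8.52
position: [0.4762, -0.0146, 0.0353]
tool_rot: [0.636, 0.772, 0.0, 0.0]
ft_force: [1.4, 0.3, 0.4]
grip_width: 0.07
grip_force: 0.0
```

>>> {"method": "move_arm", "body": {"series": "0 0 0 0 0 0; 0 0 0 0 0 0; 0 0 0 0 0 0; 0 0 0 0 0 0; 0 0 0 0 0 0; 0 0 0 0 0 0; 0 0 0 0 0 0; 0 0 0 0 0 0", "jaw": 0}}

```text
time: 9.18
position: [0.4763, -0.0149, 0.0356]
tool_rot: [0.636, 0.772, 0.0, 0.001]
ft_force: [-0.3, 0.1, 5.6]
grip_width: 0.0426
grip_force: 10.0
```

>>> {"method": "move_arm", "body": {"series": "0 0 0 0 0 0; 0 0 0 0 0 0; 0 0 0 0 0 0; 0 0 0 0 0 0; 0 0 0 0 0 0; 0 0 0 0 0 0"}}

```text
time: 9.68
position: [0.4763, -0.0148, 0.0356]
tool_rot: [0.636, 0.772, 0.0, 0.001]
ft_force: [0.9, 1.4, 5.6]
grip_width: 0.0418
grip_force: 10.0
```

41.8 mm at 10 N means the middle buffer is firm. It goes in the pocket tray at the +52 mm pocket.

>>> {"method": "move_arm", "body": {"series": "0 0 -30 0 0 0; 0 0 -62 0 0 0; -21 28 -62 0 0 5; -43 57 -62 0 0 11; -64 85 -62 0 0 17; -86 113 -62 0 0 17; -107 141 -62 0 0 17; -107 141 -62 0 0 17"}}

```text
time: 10.35
position: [0.6422, -0.0972, 0.0977]
tool_rot: [0.744, 0.668, 0.003, 0.005]
ft_force: [1.5, -1.0, -0.5]
grip_width: 0.0421
grip_force: 10.0
```

>>> {"method": "move_arm", "body": {"series": "0 0 0 0 0 0; 0 0 0 0 0 0; 0 0 0 0 0 0; 0 0 0 0 0 0"}}

```text
time: 10.68
position: [0.6328, -0.0919, 0.0967]
tool_rot: [0.743, 0.669, -0.001, -0.001]
ft_force: [-0.7, 0.2, -0.3]
grip_width: 0.0423
grip_force: 10.0
```

Run:
```python
from h import *
o=robot.get_obs(); print(o['position'],o['tool_rot'],o['grip_width'],o['grip_force'])
R=np.array([[0,0],[0,0.]]);q=o['tool_rot'];f=2*np.arctan2(q[1],q[0]);print(np.degrees(f))
d=np.array([.6354,-.0928])-o['position'][:2]; print('dx dy',1e3*(d@[np.cos(f),np.sin(f)]),1e3*(d@[np.sin(f),-np.cos(f)]))
```

```text
[ 0.63282548 -0.09189549  0.09666945] [ 7.43016206e-01  6.69271792e-01 -7.19610436e-04 -1.29119864e-03] 0.04231990625956972 9.99999495150405
84.0218852676689
dx dy -0.6314580742329515 2.6547266065066903
```

>>> {"method": "move_arm", "body": {"series": "-0.5 1 20 0 0 0; -0.5 1 38 0 0 0; -0.5 1 44 0 0 0; -0.5 1 44 0 0 0; -0.5 1 44 0 0 0; -0.5 1 44 0 0 0"}}

```text
time: 11.18
position: [0.636, -0.0935, 0.0541]
tool_rot: [0.743, 0.669, 0.0, 0.001]
ft_force: [1.0, -1.2, -2.0]
grip_width: 0.0425
grip_force: 10.0
```

Run:
```python
from h import *
o=robot.get_obs(); q=o['tool_rot'];f=2*np.arctan2(q[1],q[0]);print(o['position'],np.degrees(f))
d=np.array([.6354,-.0928])-o['position'][:2]; print('dx dy',1e3*(d@[np.cos(f),np.sin(f)]),1e3*(d@[np.sin(f),-np.cos(f)]))
s=robot.camera('scene'); save(s,'s4.png'); i=cv2.imread('pics/s4.png')[150:230,260:380]; cv2.imwrite('pics/v4.png',cv2.resize(i,(600,400),interpolation=cv2.INTER_CUBIC))
```

```text
[ 0.63603576 -0.09349119  0.05412451] 84.00484860094525
dx dy 0.6210090036084471 -0.7044764864912053
```

View pics/v4.png

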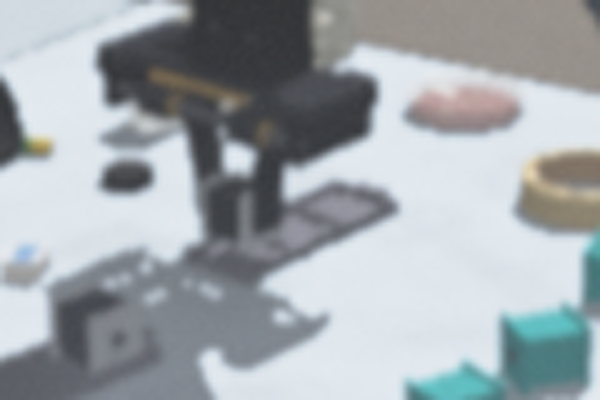

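The buffer hangs over the left pocket, at crop (230,210). I'll lower it the last 15 mm.

>>> {"method": "move_arm", "body": {"series": "0.5 -0.7 7 0 0 0; 0.5 -0.7 11 0 0 0; 0.5 -0.7 13 0 0 0; 0.5 -0.7 14.5 0 0 0; 0.5 -0.7 15 0 0 0; 0.5 -0.7 15 0 0 0"}}

```text
time: 11.73
position: [0.6345, -0.0928, 0.0386]
tool_rot: [0.743, 0.669, -0.0, -0.0]
ft_force: [-2.0, 1.2, 3.8]
grip_width: 0.0424
grip_force: 10.0
```

>>> {"method": "move_arm", "body": {"series": "0 0 0 0 0 0; 0 0 0 0 0 0; 0 0 0 0 0 0; 0 0 0 0 0 0; 0 0 0 0 0 0; 0 0 0 0 0 0", "jaw": 0.8}}

```text
time: 12.23
position: [0.6349, -0.093, 0.0381]
tool_rot: [0.743, 0.669, -0.0, -0.0]
ft_force: [0.3, 1.1, -0.1]
grip_width: 0.0682
grip_force: 0.0
```

>>> {"method": "move_arm", "body": {"series": "0 0 -30 0 0 0; 0 0 -62 0 0 0; 0 0 -62 0 0 0; 0 0 -62 0 0 0"}}

```text
time: 12.57
position: [0.6366, -0.0934, 0.1024]
tool_rot: [0.743, 0.669, 0.001, 0.002]
ft_force: [0.2, 1.0, -0.6]
grip_width: 0.0698
grip_force: 0.0
```

View pics/top0.png

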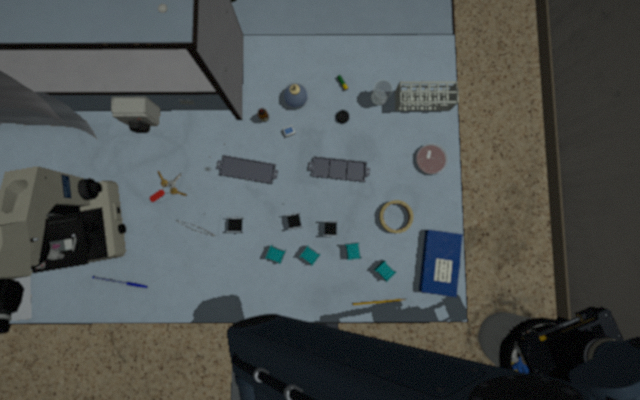

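Run:
```python
from h import *
o=robot.get_obs(); q=o['tool_rot'];f=2*np.arctan2(q[1],q[0]);print(o['position'],np.degrees(f))
d=np.array([.467,.153])-o['position'][:2]; print('dx dy',1e3*(d@[np.cos(f),np.sin(f)]),1e3*(d@[np.sin(f),-np.cos(f)]))
s=robot.camera('scene')
for uv in [(100,345),(180,378),(238,318),(200,290)]: print(uv,ray(s,uv,0).round(3))
```

```text
[ 0.63656096 -0.09342652  0.10243571] 83.99316497817442
dx dy 227.32942899653054 -194.41779249816966
(100, 345) [0.57 0.68 0.  ]
(180, 378) [0.368 0.644 0.   ]
(238, 318) [0.4   0.466 0.   ]
(200, 290) [0.548 0.444 0.   ]
```

The top view puts the microscope at columns under 130 (y > 0.44), well clear of the left buffer at (234,225). I'll go there.

>>> {"method": "move_arm", "body": {"series": "30 -26 0 0 0 -2; 61 -52 0 0 0 -4; 91 -78 0 0 0 -6; 122 -104 0 0 0 -6; 152 -130 0 0 0 -6; 183 -156 0 0 0 -6; 208 -178 0 0 0 -6; 227 -194 0 0 0 -6"}}

```text
time: 13.28
position: [0.4617, 0.1549, 0.099]
tool_rot: [0.707, 0.708, -0.002, -0.002]
ft_force: [-0.7, 0.8, 0.4]
grip_width: 0.0697
grip_force: 0.0
```

>>> {"method": "move_arm", "body": {"series": "0 0 0 0 0 0; 0 0 0 0 0 0; 0 0 0 0 0 0; 0 0 0 0 0 0"}}

```text
time: 13.62
position: [0.4668, 0.1524, 0.0998]
tool_rot: [0.708, 0.707, 0.0, 0.0]
ft_force: [-0.0, -0.1, 0.5]
grip_width: 0.0694
grip_force: 0.0
```

Run:
```python
from h import *
t=robot.camera('top'); s=robot.camera('scene')
for c in (s,t):
  for th in ('buffer_a','buffer_a_center','forceps'):
    for r in robot.tip_of(c,th): print(th,np.round(r['xyz'],3),round(r['p'],2))
```

```text
buffer_a [ 0.334 -0.272 -0.002] 0.75
buffer_a [0.466 0.152 0.001] 0.7
buffer_a [0.619 0.069 0.006] 0.69
buffer_a [ 0.384  0.035 -0.003] 0.65
buffer_a [ 0.393 -0.182 -0.001] 0.62
buffer_a [ 0.382 -0.058 -0.003] 0.58
buffer_a [ 0.634 -0.098  0.006] 0.5
buffer_a [ 0.749 -0.003  0.   ] 0.36
buffer_a_center [ 0.659 -0.421  0.002] 0.27
buffer_a [ 0.337 -0.272 -0.001] 0.76
buffer_a [ 0.383 -0.061 -0.003] 0.73
buffer_a [ 0.632 -0.092  0.005] 0.72
buffer_a [ 0.493 -0.312  0.001] 0.66
buffer_a [ 0.385  0.038 -0.002] 0.64
buffer_a [ 0.466  0.153 -0.001] 0.62
buffer_a [0.629 0.124 0.001] 0.61
buffer_a [0.622 0.074 0.004] 0.58
```

The networks agree with the two placements and with the left buffer at (0.466, 0.152). I'll descend and squeeze it.

>>> {"method": "move_arm", "body": {"series": "0 0 30 0 0 0; 0 0 50 0 0 0; 0 0 61 0 0 0; 0 0 65 0 0 0; 0 0 65 0 0 0; 0 0 65 0 0 0"}}

```text
time: 14.52
position: [0.466, 0.1531, 0.0354]
tool_rot: [0.707, 0.707, 0.0, 0.0]
ft_force: [0.4, 0.3, 0.1]
grip_width: 0.0694
grip_force: 0.0
```

>>> {"method": "move_arm", "body": {"series": "0 0 0 0 0 0; 0 0 0 0 0 0; 0 0 0 0 0 0; 0 0 0 0 0 0; 0 0 0 0 0 0; 0 0 0 0 0 0; 0 0 0 0 0 0; 0 0 0 0 0 0", "jaw": 0}}

```text
time: 15.18
position: [0.4664, 0.1532, 0.0357]
tool_rot: [0.707, 0.707, 0.001, 0.001]
ft_force: [1.3, 0.9, 5.0]
grip_width: 0.0422
grip_force: 10.0
```

>>> {"method": "move_arm", "body": {"series": "0 0 0 0 0 0; 0 0 0 0 0 0; 0 0 0 0 0 0; 0 0 0 0 0 0; 0 0 0 0 0 0; 0 0 0 0 0 0"}}

```text
time: 15.68
position: [0.4664, 0.1532, 0.0357]
tool_rot: [0.707, 0.707, 0.001, 0.001]
ft_force: [0.9, 1.6, 6.0]
grip_width: 0.0422
grip_force: 10.0
```

42.2 mm at 10 N means the left buffer is firm as well. It goes in the middle pocket.

>>> {"method": "move_arm", "body": {"series": "0 0 -35 0 0 0; 0 0 -70 0 0 0; -35 19 -70 0 0 2; -70 38 -70 0 0 4; -105 58 -70 0 0 6; -140 77 -70 0 0 6; -175 96 -70 0 0 6; -210 115 -70 0 0 6"}}

```text
time: 16.35
position: [0.5803, -0.0584, 0.1046]
tool_rot: [0.743, 0.669, -0.001, -0.001]
ft_force: [0.8, -0.3, -1.5]
grip_width: 0.0424
grip_force: 10.0
```

>>> {"method": "move_arm", "body": {"series": "-30 13 0 0 0 0; -60 26 0 0 0 0; -92 40 0 0 0 0; -92 40 0 0 0 0; -92 40 0 0 0 0; -92 40 0 0 0 0"}}

```text
time: 16.85
position: [0.6094, -0.1519, 0.1041]
tool_rot: [0.743, 0.669, -0.001, -0.002]
ft_force: [-0.9, 1.7, -1.6]
grip_width: 0.0422
grip_force: 10.0
```

```bash
cat > g.py <<'E'
from h import *
o=robot.get_obs(); q=o['tool_rot'];f=2*np.arctan2(q[1],q[0]);print(o['position'],np.degrees(f),o['grip_width'])
d=np.array([.630,-.1445])-o['position'][:2]; print('dx dy',1e3*(d@[np.cos(f),np.sin(f)]),1e3*(d@[np.sin(f),-np.cos(f)]))
E
python3 g.py
```

```text
[ 0.60941546 -0.15194115  0.10413678] 83.94838284699155 0.04221538028011581
dx dy 9.569790572167927 19.68534931538588
```

>>> {"method": "move_arm", "body": {"series": "9.5 19.5 0 0 0 0; 9.5 19.5 20 0 0 0; 9.5 19.5 38 0 0 0; 9.5 19.5 50 0 0 0; 9.5 19.5 50 0 0 0; 9.5 19.5 50 0 0 0; 9.5 19.5 50 0 0 0"}}

```text
time: 17.43
position: [0.6314, -0.1447, 0.0557]
tool_rot: [0.743, 0.669, 0.0, 0.0]
ft_force: [-0.0, -0.9, -1.7]
grip_width: 0.0426
grip_force: 10.0
```

```bash
python3 g.py
```

```text
[ 0.63138856 -0.14468349  0.05571705] 84.02870374215479 0.042614083134505445
dx dy 0.038044503924846554 -1.400112854141575
```

>>> {"method": "move_arm", "body": {"series": "0 -1 8 0 0 0; 0 -1 12 0 0 0; 0 -1 14.5 0 0 0; 0 -1 16 0 0 0; 0 -1 17 0 0 0; 0 -1 17 0 0 0"}}

```text
time: 17.93
position: [0.6302, -0.1451, 0.0387]
tool_rot: [0.743, 0.669, -0.0, -0.0]
ft_force: [-0.1, 0.1, 2.4]
grip_width: 0.0421
grip_force: 10.0
```

The tool is at floor height (38.7 mm, with 2.4 N contact), so I'll release and retreat.

>>> {"method": "move_arm", "body": {"series": "0 0 0 0 0 0; 0 0 0 0 0 0; 0 0 0 0 0 0; 0 0 0 0 0 0; 0 0 0 0 0 0; 0 0 0 0 0 0", "jaw": 0.8}}

```text
time: 18.43
position: [0.6303, -0.1451, 0.0381]
tool_rot: [0.743, 0.669, 0.0, 0.0]
ft_force: [0.7, -0.9, 0.2]
grip_width: 0.068
grip_force: 0.0
```

>>> {"method": "move_arm", "body": {"series": "0 0 -35 0 0 0; 0 0 -75 0 0 0; 0 0 -110 0 0 0; -35 -20 -130 0 0 0; -70 -40 -150 0 0 0; -105 -60 -150 0 0 0; -140 -80 -150 0 0 0; -175 -100 -150 0 0 0"}}

```text
time: 19.1
position: [0.5129, -0.3082, 0.1893]
tool_rot: [0.743, 0.669, 0.0, 0.001]
ft_force: [-0.2, -0.1, 0.7]
grip_width: 0.0695
grip_force: 0.0
```

>>> {"method": "move_arm", "body": {"series": "-40 -20 0 0 0 0; -80 -40 0 0 0 0; -80 -40 0 0 0 0; -80 -40 0 0 0 0; -80 -40 0 0 0 0; -80 -40 0 0 0 0"}}

```text
time: 19.6
position: [0.466, -0.3809, 0.188]
tool_rot: [0.743, 0.669, 0.0, -0.001]
ft_force: [-0.1, 0.2, -0.6]
grip_width: 0.0697
grip_force: 0.0
```

Run:
```python
from h import *
t=robot.camera('top'); s=robot.camera('scene'); save(s,'s5.png'); save(t,'t5.png')
for c in (s,t):
    for r in robot.tip_of(c,'buffer_a'):
        if r['xyz'][0]>.55: print(np.round(r['xyz'],3),round(r['p'],2))
i=cv2.imread('pics/s5.png')[150:270,220:400]; j=cv2.imread('pics/t5.png')[120:240,210:390]
cv2.imwrite('pics/v5.png',cv2.resize(np.hstack([i,j]),(800,267),interpolation=cv2.INTER_CUBIC))
```

```text
[0.62  0.069 0.003] 0.83
[ 0.627 -0.148  0.006] 0.54
[0.621 0.073 0.003] 0.74
[ 0.631 -0.146  0.004] 0.65
[ 0.635 -0.09   0.005] 0.58
```

View pics/v5.png

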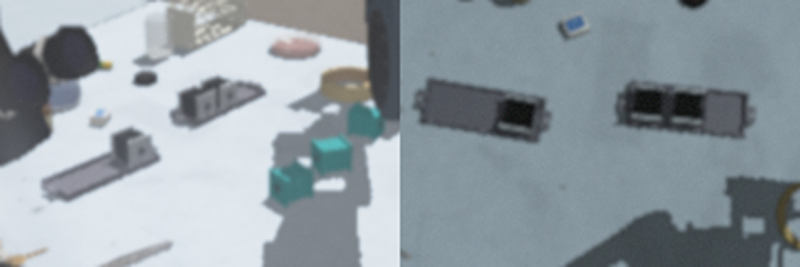

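The soft buffer stands in the plain tray at crop (518,112). The two firm ones stand in adjoining pockets at (650,102) and (688,104), all upright and within limits. I'll hand in.

```bash
python3 -c "
from rig import robot
print(robot.hand_in())"
```

```text
the job is handed in; nothing more can be done
None
```

I handed the job in: the one soft buffer (right, closed to 38.1 mm at 10 N) stands in the plain tray, and the two firm ones (middle 41.8 mm, left 42.2 mm) each stand in a pocket of the pocket tray; the hand-in returned no verdict.

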